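# Press the cap row flush with the spring tool

### The job

Take the spring pressing tool out of its tray, set its shoe down on the bare land at one end of the well block and press until the spring gives, then sweep it with steady pressure in one unbroken stroke along the row of caps to the bare land at the other end, so that every cap is pushed down flush. Touch the block only with the tool, keep the shoe in contact over the whole row and never press the spring solid. Finally stand the tool upright in its tray again, turned so that the shoe lies flat inside the rim, and leave the bottles and the tin where they are.

Things in the scene. Friction and masses are not known exactly. Their poses are not given: they have to be found in the camera images.
- cap_block: Aluminium well block, 50 x 280 x 40 mm, fixed, left or right half, length within 0.15 rad of world y. Origin: centre of underside; x across, y along. Top face z = 40 mm: a bare land 60 mm long at each end (|y| 80 to 140 mm) and 11 mm side rails; between them eight grey caps, 26 x 19 mm, at y = -70, -50 .. +70 mm, up to 6 mm proud. Screw feet stick out 14 mm at the sides.
- land_a (a point): Point on the top face of the block at y = +112 mm in the block's frame: middle of the bare land at the +y end.
- land_b (a point): Point on the top face of the block at y = -112 mm in the block's frame: middle of the bare land at the -y end.
- cap_1 (a joint): Travel of cap 1 (at y = -70 mm on the block), m: 0 = 6 mm proud, 0.006 = flush with the block's top face (hard stop). Starts between 0 and 0.002. Moves down with about 6 N of friction and stays where it is left.
- cap_2 (a joint): Travel of cap 2 (at y = -50 mm on the block), m: 0 = 6 mm proud, 0.006 = flush with the block's top face (hard stop). Starts between 0 and 0.002. Moves down with about 6 N of friction and stays where it is left.
- cap_3 (a joint): Travel of cap 3 (at y = -30 mm on the block), m: 0 = 6 mm proud, 0.006 = flush with the block's top face (hard stop). Starts between 0 and 0.002. Moves down with about 6 N of friction and stays where it is left.
- cap_4 (a joint): Travel of cap 4 (at y = -10 mm on the block), m: 0 = 6 mm proud, 0.006 = flush with the block's top face (hard stop). Starts between 0 and 0.002. Moves down with about 6 N of friction and stays where it is left.
- cap_5 (a joint): Travel of cap 5 (at y = 10 mm on the block), m: 0 = 6 mm proud, 0.006 = flush with the block's top face (hard stop). Starts between 0 and 0.002. Moves down with about 6 N of friction and stays where it is left.
- cap_6 (a joint): Travel of cap 6 (at y = 30 mm on the block), m: 0 = 6 mm proud, 0.006 = flush with the block's top face (hard stop). Starts between 0 and 0.002. Moves down with about 6 N of friction and stays where it is left.
- cap_7 (a joint): Travel of cap 7 (at y = 50 mm on the block), m: 0 = 6 mm proud, 0.006 = flush with the block's top face (hard stop). Starts between 0 and 0.002. Moves down with about 6 N of friction and stays where it is left.
- cap_8 (a joint): Travel of cap 8 (at y = 70 mm on the block), m: 0 = 6 mm proud, 0.006 = flush with the block's top face (hard stop). Starts between 0 and 0.002. Moves down with about 6 N of friction and stays where it is left.
- press_tool: Spring tool, loose, 0.42 kg, 94 mm tall, upright in the tray. Origin: underside of its shoe (spring relaxed); z up the handle, y along the shoe; ends alike. Black handle 30 x 30 mm, z = 40 to 94 mm; crossbar 32 x 64 mm below. Shoe 38 mm wide, 66 mm long, flat sole 36 mm long, ends turned up 27 degrees. Grip at z = 70 mm, fingers best closing along y.
- shoe (a joint): Spring travel of the shoe into the tool, m: 0 = relaxed, 0.012 = solid. The spring force on the sole is 5.4 N to start it, plus 0.9 N per mm (10.8 N at 0.006, 16.2 N when solid). About 0.006 is right for the sweep, with 0.003 to 0.009 tolerable.
- sole (a point): Centre of the flat underside of the shoe; it moves up with the shoe when the spring is compressed.
- rest_tray: Shallow steel tray for the tool, fixed, in the other half than the block, turned up to 0.5 rad from world y: 54 x 80 mm outside, rim 14 mm high, 3 mm walls and floor, 48 x 74 mm inside, so the shoe fits with 4 to 5 mm to spare all round when its length lies along the tray's. Origin: centre of its underside; y along its length.
- tray_floor (a point): Centre of the tray's inner floor (3 mm above the bench).
- bottle_a: Bystander: brown dropper bottle, 40 mm across, 112 mm tall, standing at the back near the middle; origin under its centre.
- bottle_b: Bystander: second brown dropper bottle, 41 mm across, 117 mm tall, beside the first; origin under its centre.
- tin: Bystander: low round tin, 67 mm across, 39 mm high, at the right; origin under its centre.
- wash: Bystander: plastic wash bottle with bent spout, 68 x 98 x 203 mm, at the left; origin under its centre.
Things that resemble listed ones, but are neither listed nor needed, are in the scene too. Of the things that look like the rest_tray, the larger one is meant.

How it is judged (in metres and radians):
On the way, in this order (a step that is already met when the one before it is completed fails the run):
1. the tool is lifted out of its tray (z of sole in the frame of rest_tray above 0.03 m), for 0.1 s.
2. the shoe is pressed on the bare land at one end of the block, spring giving at least 1.5 mm, caps not yet pressed ((horizontal distance between sole and land_a below 0.02 m or horizontal distance between sole and land_b below 0.02 m) and value of joint shoe above 0.0015 m and z of sole in the frame of cap_block below 0.044 m and contact force between press_tool and cap_block above 3 N and not (value of joint any of cap_3, cap_4, cap_5, cap_6 above 0.0045 m)), for 0.1 s.
3. the pressed shoe passes over the middle of the row (value of joint shoe above 0.0015 m and z of sole in the frame of cap_block below 0.044 m and contact force between press_tool and cap_block above 3 N and y of sole in the frame of cap_block between -0.02 and 0.02 m), for 0.05 s.
4. the shoe, still pressed, reaches a land with all eight caps down to within 1.5 mm of flush ((horizontal distance between sole and land_a below 0.02 m or horizontal distance between sole and land_b below 0.02 m) and value of joint shoe above 0.0015 m and z of sole in the frame of cap_block below 0.044 m and contact force between press_tool and cap_block above 3 N and value of joint each of cap_1, cap_2, cap_3, cap_4, cap_5, cap_6, cap_7, cap_8 above 0.0045 m), for 0.1 s.
At the end, for the whole second after the job is handed in: All eight caps are within 1.5 mm of flush, and the tool stands upright (within 0.08 rad) and at rest on the floor of its tray, within 12 mm of its centre, its length along the tray's within 0.2 rad (value of joint each of cap_1, cap_2, cap_3, cap_4, cap_5, cap_6, cap_7, cap_8 above 0.0045 m and horizontal distance between press_tool and tray_floor below 0.012 m and z of press_tool in the frame of tray_floor below 0.004 m and angle between the y axis of press_tool and the y axis of rest_tray, either way round below 0.2 rad and angle between press_tool's own z axis and vertical below 0.08 rad and linear speed of press_tool below 0.02 m/s); the robot touches nothing.
It fails at once if the spring is pressed solid (shoe travel over 11.5 mm) (value of joint shoe above 0.0115 m).
It fails at once if the shoe is lifted 4 to 12 mm off the top face while over the row of caps (contact lost in the sweep) (z of sole in the frame of cap_block between 0.044 and 0.052 m and y of sole in the frame of cap_block between -0.07 and 0.07 m and x of sole in the frame of cap_block between -0.03 and 0.03 m and contact force between press_tool and cap_block below 0.2 N).
It fails at once if the robot or its fingers touch the block or its caps (contact force between any of the arm, the fingers and cap_block above 1 N).
It fails at once if a bottle or the tin is moved more than 20 mm (distance of any of bottle_a, bottle_b, tin, wash from where it was at the start of the episode above 0.02 m).
It also fails if it takes over 58 s, if anything falls off the work surface, if the arm or the gripper's body presses on something with over 40 N, if the wrist force passes 120 N, or if a joint passes its speed limit or range.

### The arm

A 6-joint arm with a two-finger parallel gripper is mounted at the origin on a cart in front of the work surface, level with it; the furniture and walls round the work are solid. World frame = base frame: x ahead of the robot, y to its left, z up, the work surface at z = 0. Lengths are in mm, angles in rad, forces in N, time in s.
With the tool pointing down it reaches from about 350 to 975 mm from the base axis. Payload 7.1 kg.
Tool frame: the origin (TCP) lies midway between the tips of the shut fingers; the grasp point (between the pads) lies 19 mm behind it; z points along the fingers, y is the line along which they close (so a half turn about z gives the same grasp; the last joint's range is limited). The gripper opens to 88 mm and grips with 3 to 60 N. Pads are 20 mm wide; open, the fingers measure 115 mm over their backs; the gripper's body (75 mm by 178 mm) begins 61 mm behind the grasp point.
Start: joints at [1.266, 0.423, 1.63, -0, 1.089, -0.019], TCP at [176.171, 599.64, 222.675] pointing down, gripper open.
Joint ranges: [-3, 3], [-0.9, 2.11], [0.09, 2.58], [-1.31, 4.45], [0.11, 2.69], [-2.54, 2.54]. Speed limits (rad/s): [2.39, 2.39, 3.01, 3.14, 3.14, 3.14].

### API

Orientations are given as a rotation vector (axis times angle).
In Python, from workcell import status, eyes, ticket gives the robot as it stands.
- The arm moves only by the shell command python3 -m jog 'ROWS' [OPENING]. ROWS is a JSON list of rows, 1 to 5 of them, each of 6 numbers: dx, dy, dz in mm, then a rotation vector rx, ry, rz in rad; each row shifts and turns the commanded pose from where the row before left it, along the tool's axes as they then stand; what a row does not reach is not made up. A row lasts 1/12 s, in which the tool goes at most 41.7 mm and 0.125 rad, less where a joint would pass 70% of its speed; a pose out of reach is approached as far as the arm can. OPENING is the finger opening in mm, set as the command begins (- or left out keeps the last). The fingers move at their own pace and stop on an object; the grip force is fixed at half the most. Time passes only in rows, so rows that do not move let the fingers close. It prints the time, the measured TCP pose, the force, the opening and the grip force at its end.
- status.get_obs(): the state, without advancing time (a new reading comes with each control period).
- eyes.get_image(name): name is "scene" or "top"; returns a dict with "img" (420x560x3 uint8, red, green, blue), "range_z" (420x560 float32, mm along the optical axis (not along the pixel's ray), 0 where there is no reading), "fx", "fy", "cx", "cy" (pixels), "R" (3x3) and "t" (3): a world point X has camera coordinates R X + t. Camera axes: x right, y down, z forward; pixel columns grow to the right and rows downward; lengths in mm; the calibration is good to about 2 mm. A picture is of the moment at which its call begins.
- ticket.close_job(): hands the job in; it is judged then, once.
The state is a dict: "t": time; "qpos": joint angles; "qvel": joint speeds; "joint_torque": joint torques, N m; "ee_pos": TCP position; "orientation": TCP orientation; "ft_force": force on the tool from outside, world axes, zero at the start; "moment": the same for the moment, N m; "width": finger opening in mm; "grasp_force": force on a finger pad.
Only numpy, scipy, OpenCV 4.12 (cv2) and the standard library are available. Lean on these libraries where they do the work, as an engineer would, in place of code of your own. Each camera call takes 0.05 s, during which the arm holds its last target. There are 200 camera calls.

## Working session

There is one attempt and no reset: what is moved stays moved. The work goes in short steps, Python scripts to look and compute and a shell command to move; the robot and the scene stay as the last step left them, time stands still between calls to the robot, and variables do not carry over. Pictures are saved under pics/ and viewed, at most 10 in all, crops included, and the job is handed in when it is done.

```bash
mkdir -p pics
python3 - <<'E'
from workcell import status, eyes
import cv2, numpy as np
for n in("scene","top"):
    d=eyes.get_image(n); cv2.imwrite(f"pics/{n}0.png",d["img"][:,:,::-1]); np.savez(f"{n}0.npz",**d)
    print(n,d["fx"],d["fy"],d["cx"],d["cy"],d["R"].round(3).tolist(),d["t"])
print(status.get_obs())
E
```

```text
scene 502.4627075229316 502.4627075229316 283.8468112757576 210.78737495242711 [[0.447, -0.894, -0.018], [-0.563, -0.266, -0.783], [0.695, 0.361, -0.622]] [-224.2897223   374.88986819 1029.97926106]
top 460.2493211911395 460.2493211911395 287.46151440621526 209.20267438152396 [[-0.001, -1.0, -0.015], [-0.993, 0.003, -0.115], [0.115, 0.015, -0.993]] [  22.10196986  521.93363594 1213.30922678]
{'t': 0.1, 'qpos': array([ 1.26599603e+00,  4.23749634e-01,  1.63060010e+00, -1.35650236e-05,
        1.08864555e+00, -1.90160973e-02]), 'qvel': array([-0.00155429, -0.00106446, -0.0023311 , -0.00160226,  0.00128296,
        0.00056114]), 'joint_torque': array([-5.22613846e-04, -5.45611775e+01, -2.74326718e+01,  6.44217641e-02,
        1.89283997e-02, -2.92934897e-05]), 'ee_pos': array([176.02879378, 599.16612682, 221.99397735]), 'orientation': array([-4.47342267e-01, -3.10936303e+00,  2.17732501e-03]), 'ft_force': array([-0.27423544,  0.13029716, -0.0407892 ]), 'moment': array([ 0.03385924,  0.01199   , -0.06497981]), 'grasp_force': 0.0, 'width': 87.62527235789857}
```

View pics/top0.png

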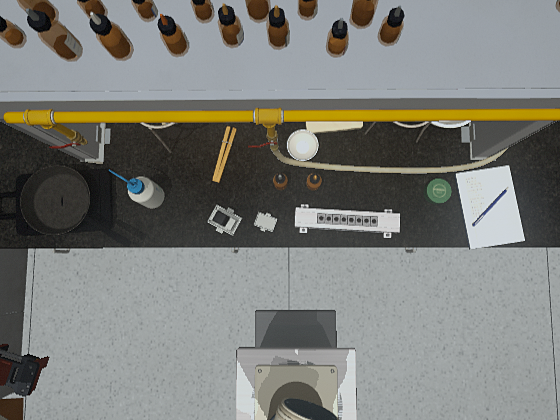

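View pics/scene0.png

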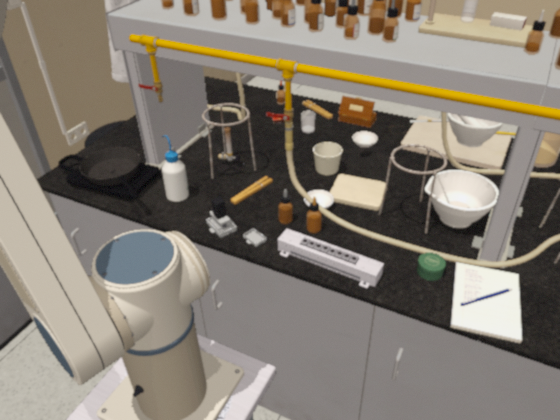

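The top view shows the tray with the tool at about (224,219), the small look-alike tray at (265,221), and the block from (295,208) to (400,230). The bottles are at (280,181) and (314,181), the tin at (439,190) and the wash bottle at (147,193). I'll enlarge the tray and block next.

```bash
cat > h.py <<'E'
import numpy as np
def load(n): return np.load(n,allow_pickle=True)
def world(d,u,v,z):
    "intersect the pixel ray with plane z"
    R,t=d["R"],d["t"]; c=-R.T@t
    r=R.T@np.array([(u-d["cx"])/d["fx"],(v-d["cy"])/d["fy"],1]); return c+r*(z-c[2])/r[2]
def rng(d,u,v):
    z=float(d["range_z"][int(round(v)),int(round(u))])
    return d["R"].T@(np.array([(u-d["cx"])/d["fx"]*z,(v-d["cy"])/d["fy"]*z,z])-d["t"])
E
python3 - <<'E'
import cv2,numpy as np
from h import *
d=load("top0.npz"); im=d["img"][:,:,::-1]
a=cv2.resize(im[196:242,200:250],None,fx=12,fy=12,interpolation=cv2.INTER_CUBIC)
b=cv2.resize(im[200:240,288:408],None,fx=6.5,fy=6.5,interpolation=cv2.INTER_CUBIC)
cv2.imwrite("pics/tray0.png",a);cv2.imwrite("pics/block0.png",b)
# height-coded point clouds
v,u=np.mgrid[0:420,0:560]; z=d["range_z"]
P=np.stack([(u-d["cx"])/d["fx"]*z,(v-d["cy"])/d["fy"]*z,z],-1)-d["t"]; P=P@d["R"]
np.set_printoptions(linewidth=250,suppress=True)
print(P[205:235,207:244,2].round().astype(int))
# block: top band
m=(P[...,2]>33)&(P[...,2]<55)&(u>290)&(u<405)&(v>203)&(v<236)
q=P[m]; r=cv2.minAreaRect(q[:,:2].astype(np.float32)); print(m.sum(),r,np.median(q[:,2]))
for p in[(280,181),(314,181),(224,219),(301,219),(395,221)]: print(p,P[p[1],p[0]].round(1))
E
```

```text
[[-3  0 -1 ...  3  1  0]
 [ 2 -1  1 ...  0  2 -2]
 [ 0  1  3 ...  1 -3 -3]
 ...
 [-4 -1 -3 ...  2  0 -1]
 [ 4  6 -3 ...  2  2 -4]
 [ 3  1 -3 ... -1 -4  1]]
1927 ((492.39080810546875, -137.7013702392578), (279.541259765625, 50.750816345214844), 86.52273559570312) 41.035459274437486
(280, 181) [589.8  39.4  83.6]
(314, 181) [588.2 -48.7  90.6]
(224, 219) [489.6 182.1  97. ]
(301, 219) [494.7 -15.4  36.6]
(395, 221) [ 488.4 -265.9   38.9]
```

View pics/tray0.png

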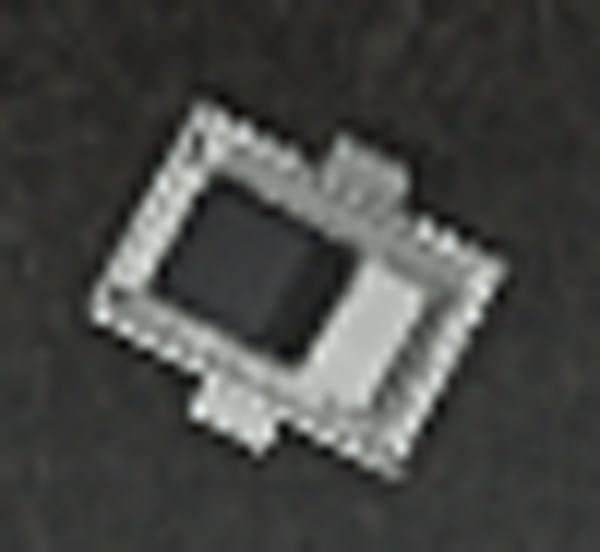

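View pics/block0.png

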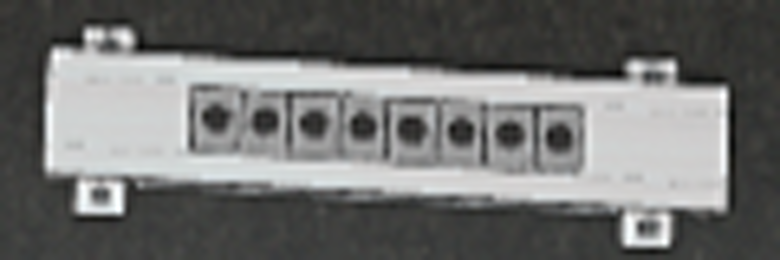

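The enlarged crop shows the tray rim corners at about (205,100), (505,265), (400,475) and (95,310). The black handle leans left from parallax, and the bright crossbar is to its right. The block's ends are at about x=47 and x=728 in its crop. The depth fit gives 279.5 × 50.8 mm at z = 41, which matches the stated size.

```bash
python3 - <<'E'
import cv2,numpy as np
from h import *
d=load("top0.npz")
f=lambda c,s,o,z:np.array([world(d,(x+.5)/s+o[0]-.5,(y+.5)/s+o[1]-.5,z)[:2] for x,y in c])
T=f([(205,100),(505,265),(400,475),(95,310)],12,(200,196),14)
print(T.round(1).tolist(),T.mean(0),[np.linalg.norm(T[i]-T[(i+1)%4]).round(1) for i in range(4)])
for a,b in((0,1),(3,2)): w=T[a]-T[b]; print("tray yaw",np.arctan2(-w[0],w[1]))
B=f([(48,48),(728,87),(727,210),(45,174)],6.5,(288,200),40)
print("block",B.round(1).tolist(),B.mean(0)); w=B[0]+B[3]-B[1]-B[2]; print(np.arctan2(-w[0],w[1]),np.linalg.norm(w)/2)
C=f([(190,85),(583,103),(583,172),(190,152)],6.5,(288,200),45); print("caps",C.mean(0))
v,u=np.mgrid[0:420,0:560]; z=d["range_z"]
P=(np.stack([(u-d["cx"])/d["fx"]*z,(v-d["cy"])/d["fy"]*z,z],-1)-d["t"])@d["R"]
for lo,hi in((85,105),(20,45),(7,20)):
  m=(P[...,2]>lo)&(P[...,2]<hi)&(u>200)&(u<250)&(v>196)&(v<242); q=P[m]
  print(lo,m.sum(),q.mean(0),cv2.minAreaRect(q[:,:2].astype(np.float32)))
s=load("scene0.npz")
z=s["range_z"];P=(np.stack([(u-s["cx"])/s["fx"]*z,(v-s["cy"])/s["fy"]*z,z],-1)-s["t"])@s["R"]
for n,lo,hi,x0,x1,y0,y1 in(("handle",50,110,440,540,140,230),("block",34,48,440,540,-300,30),("rim",9,18,440,540,130,240)):
  m=(P[...,2]>lo)&(P[...,2]<hi)&(P[...,0]>x0)&(P[...,0]<x1)&(P[...,1]>y0)&(P[...,1]<y1);q=P[m]; print("scene",n,m.sum(),q.mean(0),q[:,2].max(),cv2.minAreaRect(q[:,:2].astype(np.float32)))
E
python3 -m jog '[[0,0,0,0,0,0]]' 88
```

```text
[[539.2, 215.8], [501.1, 146.6], [453.2, 170.0], [491.0, 240.1]] [496.12947073 193.12579441] [np.float64(79.0), np.float64(53.2), np.float64(79.7), np.float64(54.0)]
tray yaw -0.5039431745126901
tray yaw -0.4941957634641787
block [[526.8, 0.6], [509.8, -278.4], [459.3, -276.5], [474.7, 2.0]] [ 492.6698274  -138.04934641]
-0.0581948582710267 279.2690434284362
caps [ 492.86873638 -137.51134742]
85 141 [492.44575319 193.4814068   96.12813332] ((493.3287658691406, 194.4580078125), (31.05525016784668, 29.806503295898438), 63.468692779541016)
20 95 [488.00650113 187.56969873  41.98430217] ((492.2672119140625, 194.81338500976562), (63.805484771728516, 32.32185745239258), 60.888145446777344)
7 187 [492.91342815 190.6191639   13.07181509] ((513.3773193359375, 194.593994140625), (96.97297668457031, 99.24443054199219), 71.52582550048828)
scene handle 244 [485.52131249 193.93224012  79.25609747] 100.93343818053984 ((490.8253173828125, 197.3816375732422), (35.041053771972656, 32.90293884277344), 65.86820983886719)
scene block 1591 [ 487.11906468 -140.65895194   41.02882238] 47.96846178100656 ((492.36883544921875, -133.76895141601562), (280.80084228515625, 58.7189826965332), 86.4813003540039)
scene rim 193 [480.78346918 192.1768852   13.04968936] 17.96732596131682 ((492.72149658203125, 197.16317749023438), (86.09083557128906, 54.652671813964844), 61.04228210449219)
t: 0.18
ee_pos: [176.0, 599.3, 222.1]
orientation: [-0.447, -3.109, 0.002]
ft_force: [-0.2, -0.5, -0.5]
width: 87.6
grasp_force: 0.0
```

```bash
cat >> h.py <<'E'
from scipy.spatial.transform import Rotation as Ro
def plan(p,yaw):
    "tool-frame shift and turn from the current pose to tool down at p with y axis at yaw from world y"
    from workcell import status
    o=status.get_obs(); R=Ro.from_rotvec(o["orientation"])
    s,c=np.sin(yaw),np.cos(yaw); y=np.array([-s,c,0]); z=np.array([0,0,-1.]); G=Ro.from_matrix(np.stack([np.cross(y,z),y,z],1))
    print("t",round(o["t"],2),"at",o["ee_pos"].round(1),"shift",R.inv().apply(np.array(p)-o["ee_pos"]).round(2),"turn",(R.inv()*G).as_rotvec().round(4),"f",o["ft_force"].round(1))
E
python3 -m jog '[[0,0,0,0,0,0.1],[0,0,0,0,0,0.105],[0,0,0,0,0,0]]'
python3 -c "
from h import *
plan((494,194,222),-.495);d=load('top0.npz');print(rng(d,200,117),rng(d,147,193))"
```

```text
t: 0.43
ee_pos: [176.1, 599.5, 222.4]
orientation: [-0.769, -3.046, 0.001]
ft_force: [0.6, -0.4, 0.5]
width: 87.9
grasp_force: 0.0
t 0.43 at [176.1 599.5 222.4] shift [-472.25 -206.03    0.56] turn [-0.0005  0.0001  0.0005] f [ 0.6 -0.4  0.5]
[640.93534655 172.67244014 459.21938582] [553.98850513 374.66502211 119.71646873]
```

```bash
J="python3 -m jog"
python3 -m jog '[[-31.5,-13.7,0,0,0,0],[-31.5,-13.7,0,0,0,0],[-31.5,-13.7,0,0,0,0],[-31.5,-13.7,0,0,0,0],[-31.5,-13.7,0,0,0,0]]' |sed -n 2p
python3 -m jog '[[-31.5,-13.7,0,0,0,0],[-31.5,-13.7,0,0,0,0],[-31.5,-13.7,0,0,0,0],[-31.5,-13.7,0,0,0,0],[-31.5,-13.7,0,0,0,0]]'|sed -n 2p
python3 -m jog '[[-31.5,-13.7,0,0,0,0],[-31.5,-13.7,0,0,0,0],[-31.5,-13.7,0,0,0,0],[-31.5,-13.7,0,0,0,0],[0,0,0,0,0,0]]'
python3 -m jog '[[0,0,0,0,0,0],[0,0,0,0,0,0]]' |sed -n 2p
python3 -c "
from h import *
plan((494,194,54),-.495)"
```

```text
ee_pos: [283.4, 463.6, 222.6]
ee_pos: [390.2, 328.9, 222.8]
t: 1.68
ee_pos: [477.7, 219.0, 222.8]
orientation: [0.763, 3.046, -0.001]
ft_force: [0.2, 0.2, 1.0]
width: 87.9
grasp_force: 0.0
ee_pos: [474.3, 222.7, 222.5]
t 1.85 at [474.3 222.7 222.5] shift [-30.95 -16.05 168.52] turn [-0.0002 -0.0006  0.0052] f [-0.4  0.1 -0.5]
```

```bash
python3 -m jog '[[-15.5,-8,20,0,0,0],[-15.5,-8,25,0,0,0.005],[0,0,25,0,0,0],[0,0,25,0,0,0],[0,0,0,0,0,0]]' |sed -n 2p
python3 -m jog '[[0,0,0,0,0,0],[0,0,0,0,0,0]]' |sed -n 2p
python3 -c "
from h import *
plan((494,194,54),-.495)
from workcell import eyes
import cv2
d=eyes.get_image('scene');cv2.imwrite('pics/s1.png',cv2.resize(d['img'][130:290,130:330,::-1],None,fx=3.5,fy=3.5))"
```

```text
ee_pos: [490.9, 193.9, 123.7]
ee_pos: [494.7, 195.0, 128.7]
t 2.43 at [494.7 195.  128.7] shift [ 0.13 -1.27 74.7 ] turn [0.0007 0.0006 0.0012] f [-0.2 -0.1  0.3]
```

View pics/s1.png

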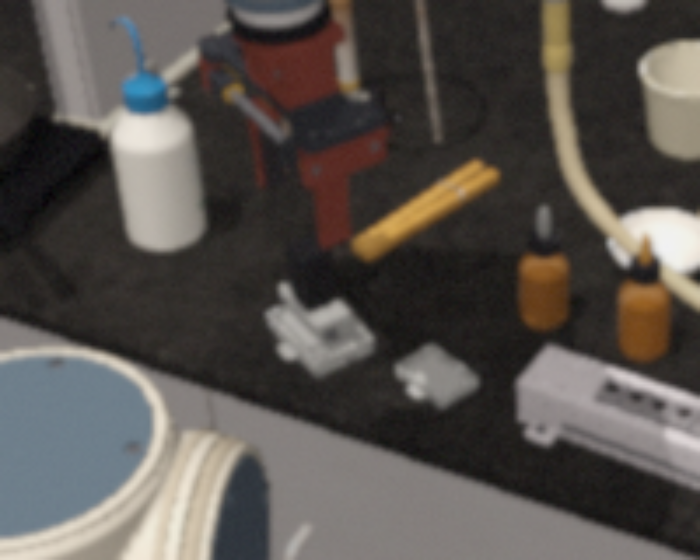

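The gripper is right above the black handle, at about (320,265) in the crop, and clear of the wash bottle. I'll descend and grip.

```bash
python3 -m jog '[[0,-1,15,0,0,0],[0,0,15,0,0,0],[0,0,15,0,0,0],[0,0,15,0,0,0],[0,0,13,0,0,0]]' |sed -n 2,4p
python3 -m jog '[[0,0,0,0,0,0],[0,0,0,0,0,0],[0,0,0,0,0,0]]' |sed -n 2,4p
python3 -m jog '[[0,0,0,0,0,0],[0,0,0,0,0,0],[0,0,0,0,0,0],[0,0,0,0,0,0],[0,0,0,0,0,0]]' 0
python3 -m jog '[[0,0,0,0,0,0],[0,0,0,0,0,0],[0,0,0,0,0,0],[0,0,0,0,0,0],[0,0,0,0,0,0]]'
python3 -m jog '[[0,0,0,0,0,0],[0,0,0,0,0,0],[0,0,0,0,0,0],[0,0,0,0,0,0],[0,0,0,0,0,0]]'
```

```text
ee_pos: [495.1, 193.8, 55.7]
orientation: [0.769, 3.043, 0.003]
ft_force: [-0.0, -0.4, -0.3]
ee_pos: [495.0, 193.6, 56.1]
orientation: [0.77, 3.044, 0.002]
ft_force: [0.1, -0.4, -0.0]
t: 3.57
ee_pos: [494.2, 193.0, 54.9]
orientation: [0.771, 3.045, 0.0]
ft_force: [-0.6, 0.3, 0.5]
width: 57.9
grasp_force: 0.0
t: 3.98
ee_pos: [494.2, 193.1, 54.7]
orientation: [0.771, 3.045, 0.0]
ft_force: [0.9, 1.2, -0.3]
width: 29.9
grasp_force: 30.0
t: 4.4
ee_pos: [494.2, 193.1, 54.7]
orientation: [0.771, 3.045, 0.0]
ft_force: [1.0, 1.7, -1.6]
width: 29.7
grasp_force: 30.0
```

```bash
python3 -m jog '[[0,0,-15,0,0,0],[0,0,-25,0,0,0],[0,0,-25,0,0,0],[0,0,-25,0,0,0],[0,0,-25,0,0,0]]' |sed -n 2p
python3 -m jog '[[0,0,0,0,0,-0.109],[0,0,0,0,0,-0.109],[0,0,0,0,0,-0.109],[0,0,0,0,0,-0.109],[0,0,0,0,0,0]]'
python3 -m jog '[[0,0,0,0,0,0],[0,0,0,0,0,0]]'
python3 -c "
from h import *
plan((499.2,-25.5,130),-.06)"
```

```text
ee_pos: [492.8, 192.4, 169.9]
t: 5.23
ee_pos: [493.0, 192.5, 169.0]
orientation: [-0.088, -3.138, 0.002]
ft_force: [-0.7, -0.4, -4.9]
width: 29.8
grasp_force: 30.0
t: 5.4
ee_pos: [493.5, 192.8, 169.2]
orientation: [-0.099, -3.139, 0.001]
ft_force: [0.4, 0.1, -4.5]
width: 30.0
grasp_force: 30.0
t 5.4 at [493.5 192.8 169.2] shift [ -19.44 -217.48   39.33] turn [-0.0006 -0.0011 -0.0029] f [ 0.4  0.1 -4.5]
```

```bash
python3 -m jog '[[-2,-25,0,0,0,0],[-2,-25,0,0,0,0],[-2,-25,0,0,0,0],[-2,-25,0,0,0,0],[-2,-25,0,0,0,0]]' |sed -n 2p
python3 -m jog '[[-2,-25,0,0,0,0],[-2,-25,0,0,0,0],[-2,-25,0,0,0,0],[-3,-17,0,0,0,-0.003],[0,0,0,0,0,0]]'|sed -n 2p
python3 -m jog '[[0,0,13,0,0,0],[0,0,13,0,0,0],[0,0,13,0,0,0],[0,0,0,0,0,0],[0,0,0,0,0,0]]'
python3 - <<'E'
from h import *
from workcell import eyes
import cv2
plan((499.2,-25.5,93),-.06)
d=eyes.get_image('top');cv2.imwrite('pics/t2.png',cv2.resize(d['img'][170:245,200:410,::-1],None,fx=3.8,fy=3.8)); np.savez("top2.npz",**d)
d=eyes.get_image('scene'); np.savez("scene2.npz",**d);cv2.imwrite('pics/s2.png',cv2.resize(d['img'][170:290,230:400,::-1],None,fx=4.7,fy=4.7,interpolation=2))
E
```

```text
ee_pos: [496.2, 66.5, 169.5]
ee_pos: [500.2, -27.4, 169.6]
t: 6.65
ee_pos: [499.4, -24.3, 130.2]
orientation: [-0.091, -3.138, -0.0]
ft_force: [0.0, 0.5, -4.2]
width: 29.9
grasp_force: 30.0
t 6.65 at [499.4 -24.3 130.2] shift [ 0.06 -1.23 37.2 ] turn [ 0.0001 -0.002   0.0023] f [ 0.   0.5 -4.2]
```

View pics/s2.png

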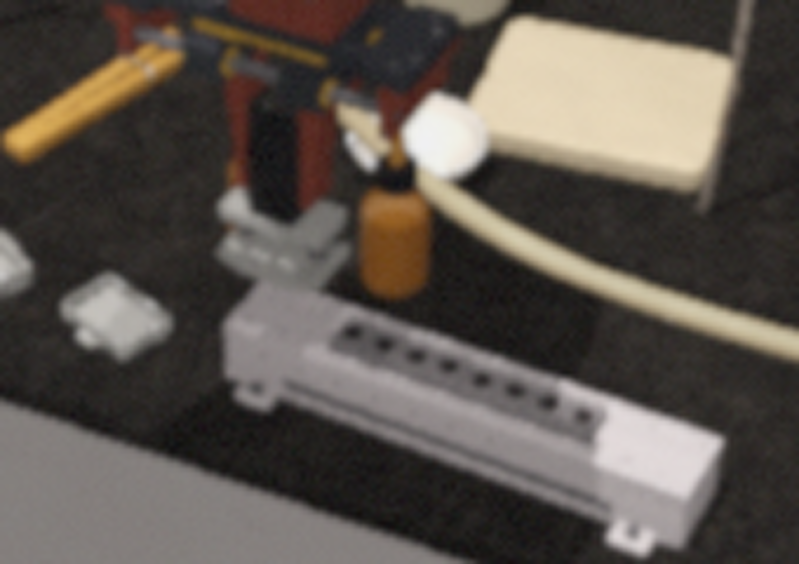

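The scene view shows the tool upright with the shoe at about (285,240), hovering over the near end land of the block and clear of the bottle. Now I'll lower it in stages, watching the force.

```bash
python3 -m jog '[[0,-1,12,0,0,0],[0,0,12,0,0,0],[0,0,8,0,0,0],[0,0,3,0,0,0],[0,0,0,0,0,0]]' |sed -n 1,4p
python3 -m jog '[[0,0,0,0,0,0],[0,0,0,0,0,0],[0,0,0,0,0,0]]'|sed -n 1,4p
python3 -m jog '[[0,0,1,0,0,0],[0,0,1,0,0,0],[0,0,1,0,0,0],[0,0,0,0,0,0],[0,0,0,0,0,0]]'|sed -n 1,4p
python3 -m jog '[[0,0,1,0,0,0],[0,0,1,0,0,0],[0,0,0,0,0,0],[0,0,0,0,0,0],[0,0,0,0,0,0]]'|sed -n 1,4p
```

```text
t: 7.17
ee_pos: [499.8, -25.6, 95.5]
orientation: [-0.089, -3.14, -0.0]
ft_force: [-0.4, 0.4, -4.8]
t: 7.42
ee_pos: [500.5, -25.7, 96.3]
orientation: [0.089, 3.139, -0.0]
ft_force: [0.5, -0.4, -4.5]
t: 7.83
ee_pos: [499.9, -25.7, 92.6]
orientation: [-0.089, -3.14, -0.0]
ft_force: [0.0, 0.5, -4.3]
t: 8.25
ee_pos: [500.1, -25.7, 91.0]
orientation: [0.089, 3.14, -0.0]
ft_force: [-1.6, -0.1, 2.9]
```

```bash
python3 -m jog '[[0,0,1,0,0,0],[0,0,1,0,0,0],[0,0,0,0,0,0],[0,0,0,0,0,0]]'|sed -n 1,4p
python3 -m jog '[[0,0,1,0,0,0],[0,0,1,0,0,0],[0,0,0,0,0,0],[0,0,0,0,0,0]]'|sed -n 1,4p
python3 -m jog '[[0,0,0,0,0,0],[0,0,0,0,0,0]]'|sed -n 1,4p
python3 -c "
from h import *
c=np.array([492.5,-138]);y=np.array([np.sin(.06),np.cos(.06)])
plan((*(c-113*y),86),-.06)"
```

```text
t: 8.58
ee_pos: [500.1, -25.7, 88.8]
orientation: [0.089, 3.14, -0.0]
ft_force: [-1.2, -0.4, 4.3]
t: 8.92
ee_pos: [500.1, -25.7, 86.8]
orientation: [0.089, 3.14, 0.0]
ft_force: [-2.2, 0.1, 6.5]
t: 9.08
ee_pos: [500.1, -25.7, 86.9]
orientation: [0.089, 3.14, -0.0]
ft_force: [-2.4, 0.2, 6.4]
t 9.08 at [500.1 -25.7  86.9] shift [   1.61 -225.51    0.9 ] turn [-0.      0.0003  0.0032] f [-2.4  0.2  6.4]
```

```bash
python3 -m jog '[[0,-4,0.3,0,0,0],[0,-5,0.2,0,0,0],[0,-5,0,0,0,0],[0,-5,0,0,0,0],[0.2,-5,0,0,0,0]]'|sed -n 1,4p
python3 -m jog '[[0,-5,0,0,0,0],[0,-5,0,0,0,0],[0,-5,0,0,0,0],[0,-5,0,0,0,0],[0.2,-5,0,0,0,0]]'|sed -n 1,4p
python3 -c "
from h import *
c=np.array([492.5,-138]);y=np.array([np.sin(.06),np.cos(.06)])
plan((*(c-113*y),86),-.06)"
```

```text
t: 9.5
ee_pos: [499.6, -48.6, 86.7]
orientation: [0.09, 3.138, 0.003]
ft_force: [0.3, 6.1, 6.8]
t: 9.92
ee_pos: [497.9, -73.8, 86.7]
orientation: [0.09, 3.138, 0.002]
ft_force: [1.3, 11.4, 6.5]
t 9.92 at [497.9 -73.8  86.7] shift [   1.99 -177.42    0.39] turn [0.0015 0.0021 0.0026] f [ 1.3 11.4  6.5]
```

```bash
python3 -m jog '[[0,-5,0,0,0,0],[0,-5,0,0,0,0],[0,-5,0,0,0,0],[0,-5,0,0,0,0],[0.2,-5,0,0,0,0]]'|sed -n 1,4p
python3 -m jog '[[0.2,-5,0,0,0,0],[0,-5,0,0,0,0],[0,-5,0,0,0,0],[0,-5,0,0,0,0],[0.2,-5,0,0,0,0]]'|sed -n 1,4p
python3 -m jog '[[0.2,-5,0,0,0,0],[0,-5,0,0,0,0],[0,-5,0,0,0,0],[0,-5,0,0,0,0],[0.2,-5,0,0,0,0]]'|sed -n 1,4p
python3 -c "
from h import *
c=np.array([492.5,-138]);y=np.array([np.sin(.06),np.cos(.06)])
plan((*(c-113*y),86),-.06)"
```

```text
t: 10.33
ee_pos: [496.0, -98.0, 86.6]
orientation: [0.092, 3.139, 0.004]
ft_force: [1.3, 13.6, 6.8]
t: 10.75
ee_pos: [494.0, -122.6, 86.5]
orientation: [0.093, 3.139, 0.006]
ft_force: [2.8, 23.9, 5.8]
t: 11.17
ee_pos: [492.0, -148.2, 86.4]
orientation: [0.09, 3.14, 0.003]
ft_force: [1.2, 7.1, 7.3]
t 11.17 at [ 492.  -148.2   86.4] shift [   0.37 -102.77    0.22] turn [0.002  0.0005 0.0026] f [1.2 7.1 7.3]
```

```bash
python3 -m jog '[[0.1,-5,0,0,0,0],[0,-5,0,0,0,0],[0.1,-5,0,0,0,0],[0,-5,0,0,0,0],[0.1,-5,0,0,0,0]]'|sed -n 1,4p
python3 -m jog '[[0,-5,0,0,0,0],[0,-5,0,0,0,0],[0,-5,0,0,0,0],[0,-5,0,0,0,0],[0,-5,0,0,0,0]]'|sed -n 1,4p
python3 -m jog '[[0,-5,0,0,0,0],[0,-5,0,0,0,0],[0,-5,0,0,0,0],[0,-5,0,0,0,0],[0,-5,0,0,0,0]]'|sed -n 1,4p
python3 -c "
from h import *
c=np.array([492.5,-138]);y=np.array([np.sin(.06),np.cos(.06)])
plan((*(c-113*y),86),-.06)"
```

```text
t: 11.58
ee_pos: [490.1, -173.0, 86.4]
orientation: [0.091, 3.14, 0.004]
ft_force: [1.2, 13.7, 5.8]
t: 12.0
ee_pos: [488.8, -198.5, 86.4]
orientation: [0.09, 3.14, 0.003]
ft_force: [0.2, 8.0, 6.6]
t: 12.42
ee_pos: [487.4, -223.5, 86.4]
orientation: [0.09, 3.14, 0.003]
ft_force: [0.6, 6.8, 7.1]
t 12.42 at [ 487.4 -223.5   86.4] shift [  0.08 -27.36   0.38] turn [0.0016 0.0005 0.0025] f [0.6 6.8 7.1]
```

```bash
python3 -m jog '[[0,-5,0,0,0,0],[0,-5,0,0,0,0],[0,-5,0,0,0,0],[0,-5,0,0,0,0],[0,-5,0,0,0,0]]'|sed -n 1,4p
python3 -m jog '[[0,-2,0,0,0,0],[0,0,0,0,0,0],[0,0,0,0,0,0],[0,0,0,0,0,0],[0,0,0,0,0,0]]'|sed -n 1,4p
python3 - <<'E'
from h import *
from workcell import eyes
import cv2
d=eyes.get_image('scene'); np.savez("scene3.npz",**d)
a=load("scene0.npz")
f=lambda i:cv2.resize(i[225:285,270:390,::-1],None,fx=4.8,fy=4.8,interpolation=2)
cv2.imwrite('pics/s3.png',np.vstack([f(a["img"]),f(d["img"])]))
for k in(a,d):
  v,u=np.mgrid[0:420,0:560]; z=k["range_z"]
  P=(np.stack([(u-k["cx"])/k["fx"]*z,(v-k["cy"])/k["fy"]*z,z],-1)-k["t"])@k["R"]
  Q=P[...,:2]-[492.5,-138]; Y=Q@[np.sin(.06),np.cos(.06)];X=Q@[np.cos(.06),-np.sin(.06)]
  print([round(float(np.median(P[(abs(X)<8)&(abs(Y-y)<8)&(abs(P[...,2]-43)<12)][:,2])),1) for y in(-70,-50,-30,-10,10,30,50,70,112)])
E
```

```text
t: 12.83
ee_pos: [485.9, -248.4, 86.4]
orientation: [0.09, 3.14, 0.003]
ft_force: [0.4, 7.2, 6.7]
t: 13.25
ee_pos: [485.8, -250.8, 86.5]
orientation: [0.09, 3.14, 0.001]
ft_force: [-0.8, 3.0, 6.7]
[45.1, 45.7, 45.7, 44.7, 45.3, 44.0, 44.0, 44.6, 40.8]
[40.7, 40.6, 40.1, 40.0, 40.4, 40.2, 40.4, 39.9, 40.1]
```

View pics/s3.png

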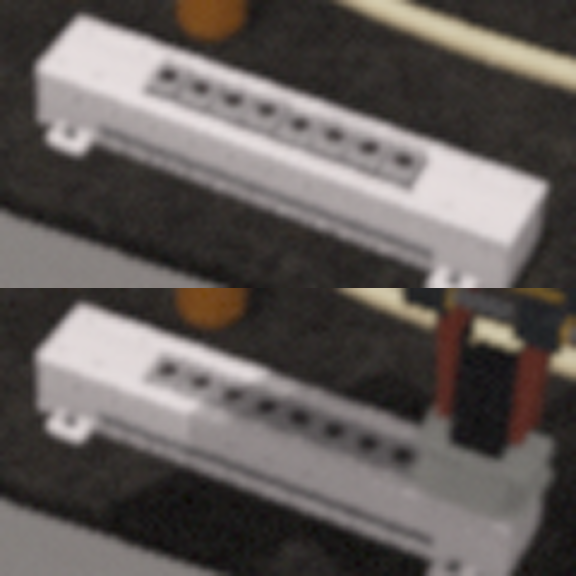

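The depth now reads about 40 mm at all eight caps, where it read 44–46 mm before. The lower picture shows the row level with the face and the tool upright on the far land at about (490,440). I'll lift and go back.

```bash
python3 -m jog '[[0,0,-10,0,0,0],[0,0,-20,0,0,0],[0,0,-25,0,0,0],[0,0,-25,0,0,0],[0,0,-5,0,0,0]]'|sed -n 1,4p
python3 -m jog '[[0,30,0,0,0,0],[0,30,0,0,0,0],[0,30,0,0,0,0],[0,30,0,0,0,0],[0,30,0,0,0,0]]'|sed -n 2p
python3 -m jog '[[0,30,0,0,0,0],[0,30,0,0,0,0],[0,30,0,0,0,0],[0,30,0,0,0,0],[0,30,0,0,0,0]]'|sed -n 2p
python3 -m jog '[[0,30,0,0,0,0],[0,30,0,0,0,0],[0,30,0,0,0,0],[0,30,0,0,0,0],[0,20,0,0,0,0]]'|sed -n 2p
python3 -m jog '[[0,0,0,0,0,0.11],[0,0,0,0,0,0.11],[0,0,0,0,0,0.11],[0,0,0,0,0,0.105],[0,0,0,0,0,0]]'|sed -n 2p
python3 -m jog '[[0,0,0,0,0,0],[0,0,0,0,0,0]]'|sed -n 2p
python3 -c "
from h import *
plan((495,193.2,90),-.497)"
```

```text
t: 13.72
ee_pos: [487.1, -252.3, 174.5]
orientation: [0.089, 3.136, -0.004]
ft_force: [1.1, 0.1, -3.7]
ee_pos: [493.0, -100.2, 170.1]
ee_pos: [501.6, 49.6, 170.1]
ee_pos: [509.8, 190.2, 170.0]
ee_pos: [509.7, 187.8, 169.9]
ee_pos: [510.0, 187.8, 170.5]
t 15.55 at [510.  187.8 170.5] shift [15.76 -2.24 80.53] turn [-0.0008 -0.0007  0.0082] f [ 0.6 -0.  -4.9]
```

```bash
python3 -m jog '[[8,-1,15,0,0,0.008],[7.8,-1.2,15,0,0,0],[0,0,15,0,0,0],[0,0,15,0,0,0],[0,0,10,0,0,0]]'|sed -n 2p
python3 -m jog '[[0,0,0,0,0,0],[0,0,0,0,0,0],[0,0,0,0,0,0],[0,0,0,0,0,0]]'|sed -n 2p
python3 - <<'E'
from h import *
from workcell import eyes
import cv2
plan((495,193.2,56),-.497)
d=eyes.get_image('scene'); np.savez("scene4.npz",**d)
cv2.imwrite('pics/s4.png',cv2.resize(d['img'][185:245,180:260,::-1],None,fx=9,fy=9,interpolation=2))
E
```

```text
ee_pos: [494.9, 193.4, 99.8]
ee_pos: [496.2, 193.8, 102.0]
t 16.3 at [496.2 193.8 102. ] shift [ 0.85 -1.19 46.03] turn [ 0.0012  0.0011 -0.0025] f [ 0.3 -0.2 -3.2]
```

View pics/s4.png

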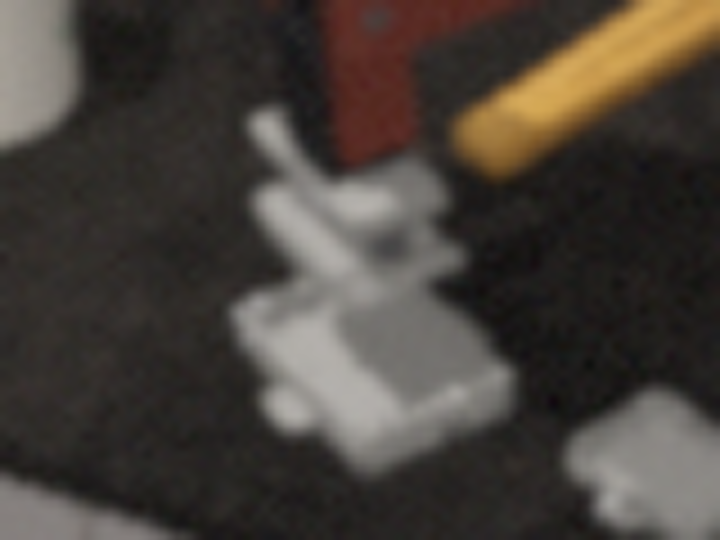

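The shoe hovers above the empty tray, lined up with it. The tray rim corners are at about (235,315) left, (365,470) near and (512,375) right, which lets me check the tray centre.

```bash
python3 - <<'E'
from h import *
d=load("scene4.npz")
g=lambda x,y,z:world(d,(x+.5)/9+180-.5,(y+.5)/9+185-.5,z)
L,N,R=g(238,312,14),g(362,470,14),g(512,375,14)
print(L,N,R,"c",(L+R)/2,np.linalg.norm(L-N),np.linalg.norm(N-R))
E
python3 -m jog '[[0.8,-1.2,10,0,0,0],[0,0,10,0,0,0],[0,0,8,0,0,0],[0,0,5,0,0,0],[0,0,0,0,0,0]]'
python3 -m jog '[[0,0,0,0,0,0],[0,0,0,0,0,0],[0,0,0,0,0,0]]'|sed -n 2,4p
```

```text
[488.20419565 244.1789531   14.        ] [440.2795225  167.05551267  14.        ] [498.9441693  148.53633226  14.        ] c [493.57418247 196.35764268  14.        ] 90.80087753402053 61.518296679467774
t: 16.77
ee_pos: [493.1, 192.5, 66.5]
orientation: [-0.776, -3.042, 0.003]
ft_force: [-0.2, -0.7, -4.6]
width: 29.7
grasp_force: 30.0
ee_pos: [494.5, 193.1, 68.4]
orientation: [0.777, 3.044, 0.001]
ft_force: [0.1, -0.6, -5.5]
```

```bash
python3 -m jog '[[0,0,3,0,0,0],[0,0,3,0,0,0],[0,0,3,0,0,0],[0,0,2,0,0,0],[0,0,0,0,0,0]]'|sed -n 1,4p
python3 -m jog '[[0,0,1,0,0,0],[0,0,1,0,0,0],[0,0,0,0,0,0],[0,0,0,0,0,0]]'|sed -n 1,4p
python3 -m jog '[[0,0,0.5,0,0,0],[0,0,0.5,0,0,0],[0,0,0,0,0,0],[0,0,0,0,0,0]]'|sed -n 1,4p
```

```text
t: 17.43
ee_pos: [493.8, 192.8, 56.6]
orientation: [-0.777, -3.043, 0.001]
ft_force: [-0.1, 1.4, -4.4]
t: 17.77
ee_pos: [494.2, 192.9, 55.2]
orientation: [-0.777, -3.044, 0.0]
ft_force: [-0.0, 0.0, -3.7]
t: 18.1
ee_pos: [494.4, 193.0, 54.6]
orientation: [0.777, 3.044, 0.0]
ft_force: [-1.4, -0.2, 2.3]
```

```bash
python3 -m jog '[[0,0,-0.4,0,0,0],[0,0,0,0,0,0],[0,0,0,0,0,0]]'|sed -n 2,4p
python3 -m jog '[[0,0,0,0,0,0],[0,0,0,0,0,0],[0,0,0,0,0,0],[0,0,0,0,0,0],[0,0,0,0,0,0]]' 88
python3 -m jog '[[0,0,0,0,0,0],[0,0,0,0,0,0],[0,0,0,0,0,0],[0,0,0,0,0,0],[0,0,0,0,0,0]]' |sed -n 2,6p
python3 -m jog '[[0,0,-10,0,0,0],[0,0,-20,0,0,0],[0,0,-25,0,0,0],[0,0,-25,0,0,0],[0,0,-25,0,0,0]]' |sed -n 2,6p
python3 -m jog '[[35,0,0,0,0,0],[35,0,0,0,0,0],[35,0,0,0,0,0],[0,0,0,0,0,0],[0,0,0,0,0,0]]' |sed -n 1,6p
python3 - <<'E'
from h import *
from workcell import eyes
import cv2
d=eyes.get_image('scene');e=eyes.get_image('top')
cv2.imwrite('pics/s5.png',np.hstack([cv2.resize(d['img'][185:245,180:240,::-1],(395,395),interpolation=2),cv2.resize(e['img'][190:250,195:255,::-1],(395,395),interpolation=2)]))
E
```

```text
ee_pos: [494.3, 193.0, 54.7]
orientation: [0.777, 3.044, 0.0]
ft_force: [-0.2, 0.3, 1.0]
t: 18.77
ee_pos: [494.3, 193.0, 54.6]
orientation: [0.777, 3.044, 0.0]
ft_force: [-0.3, 0.1, 0.5]
width: 59.8
grasp_force: 0.0
ee_pos: [494.2, 193.0, 54.6]
orientation: [0.777, 3.044, 0.0]
ft_force: [-0.2, 0.4, 0.3]
width: 87.5
grasp_force: 0.0
ee_pos: [494.0, 192.9, 161.3]
orientation: [-0.777, -3.044, 0.0]
ft_force: [1.2, 0.4, 0.3]
width: 87.7
grasp_force: 0.0
t: 20.02
ee_pos: [401.0, 243.9, 160.4]
orientation: [0.773, 3.045, 0.001]
ft_force: [0.4, 0.0, -0.0]
width: 87.9
grasp_force: 0.0
```

View pics/s5.png

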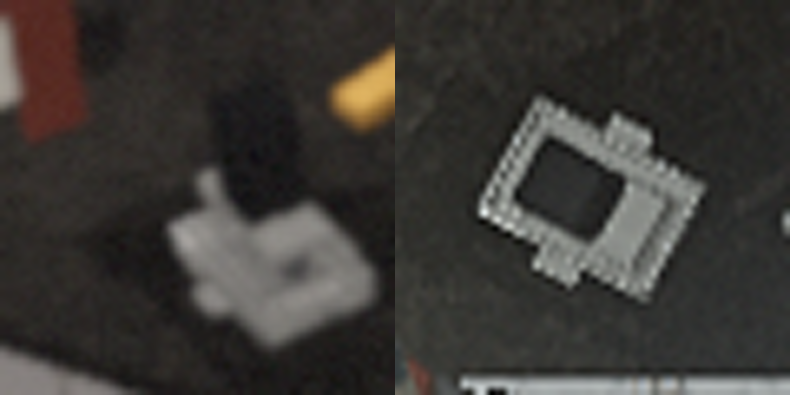

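The tool is upright in its tray, with the handle at about (570,190) in the right half of the picture, the same as at the start. The gripper is clear, so I'll hand the job in.

```bash
python3 -c "
from workcell import ticket
print(ticket.close_job())"
```

```text
the job is handed in; nothing more can be done
None
```

I handed the job in at about 20 s of the 58 s: depth images showed all eight caps flush after one unbroken sweep, and the tool is standing upright and aligned in its tray. `close_job()` returned no verdict.

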